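# Chase the thread of a wooden clamp nut with a hand tap

### The arm

A 7-joint arm with a two-finger parallel gripper is mounted at the origin on the work surface; the furniture and walls round the work are solid. World frame = base frame: x ahead of the robot, y to its left, z up, the work surface at z = 0. Lengths are in m, angles in degrees, forces in N, time in s.
With the tool pointing down it reaches from about 0.35 to 0.775 m from the base axis. Payload 3.1 kg.
Tool frame: the origin (TCP) lies on the centre line of the jaws, within the pads' length; the fingertips stand 17 mm ahead of it and the grasp point (between the pads) lies 2 mm behind it (robot.tip_reach is the distance from the TCP to the fingertips, in m); z points along the fingers, y is the direction in which the jaws open and shut (so a half turn about z gives the same grasp; the last joint's range is limited). The gripper opens to 85 mm and grips with 20 to 120 N. Pads are 22 mm wide; open, the fingers measure 114 mm over their backs; the gripper's body (76 mm by 85 mm) begins 54 mm behind the grasp point. The pads swing forward as they close: fully open they stand 13 mm farther back than shut.
Start: joints at [67.282, 17.813, 0.802, 86.603, -0.252, 75.585, -1.558], TCP at [0.191, -0.516, 0.248] pointing down, gripper open.
Joint ranges: [-154.91, 154.91], [-16.99, 109.72], [-72.82, 74.43], [7.12, 147.25], [-82.49, 262.49], [11.32, 116.49], [-174.64, 174.64]. Speed limits (degrees/s): [159.86, 159.86, 180, 180, 180, 180, 180].

### API

Orientations are given as [roll, pitch, yaw] about the fixed x, y, z axes, in that order (R = Rz(yaw) Ry(pitch) Rx(roll)).
In Python, from station import robot, fingers, vision, workorder, recognise gives the robot as it stands. Calls block until the motion is done:
- robot.move_to(position, orientation): joint-space move of the TCP to a pose.
- robot.line_to(position, orientation=None, velocity=0.15, f_stop=None): straight line of the TCP; orientation=None keeps the orientation; velocity is the mean speed in m/s. With f_stop (N) it stops when the force on the tool has changed by that much, and returns True; else False.
- robot.move_j(angles): joint-space move.
- fingers.gripper_to(opening, force=None): opening from 0.0 (shut) to 1.0 (fully open); force is the grip in N (None keeps the last); returns when the fingers have stopped.
- robot.pause(seconds).
- robot.inverse_kinematics(position, orientation): joint angles nearest the present ones, or None.
- vision.grab_frame(name): name is "scene" or "top" or "wrist"; returns the picture (384x512x3 uint8, red, green, blue); there is no depth.
- vision.calibration(name): a dict with "mtx" (3x3 intrinsics, pixels), "k1" (the pictures are not rectified: a ray, as slopes to the right and down, at radius r is drawn at 1 + k1 r^2 times it, then the intrinsics apply), "extrinsics" (4x4, takes a point from world to camera coordinates); the wrist camera has in their place "T_tool_cam" (4x4, takes a point from camera to tool coordinates, whose origin is the TCP and whose axes are the flange's). Camera axes: x right, y up, looking along -z (the intrinsics and any distortion apply to the point x, -y, -z); pixel columns grow to the right and rows downward; lengths in m; the calibration is good to about 2 mm. A picture is of the moment at which its call begins: read the wrist's pose just before it. calibration takes no time and is no camera call.
A pose or a line that the arm cannot do raises robot.PlanningError and nothing moves.
- workorder.close_job(): hands the job in, once; it reports no verdict.
Trained networks look in the newest picture that a camera, given by its name, has taken for a name from the list of things; names that differ only in an ending like _2 or _b are one class to them, and where a whole thing is asked for, a point or a joint stands for the part that bears it (a point fixed in the world has none). Each returns a list of dicts, best first, with "p" (0 to 1); they miss things now and then, are a little off and sometimes report something else, mostly with a low value. They report only what shows in the picture. A call takes as long as a camera call.
- recognise(label, camera): "rect" ([centre column, centre row, width, height] in pixels, round what is visible of it).
Readings, each from a call of its own:
- robot.current_time_s(): time.
- robot.current_joint_positions(): joint angles.
- robot.current_dq(): joint speeds.
- robot.current_joint_torque(): joint torques, N m.
- robot.current_tool_pos(): TCP position.
- robot.current_eef_rot(): TCP orientation.
- robot.current_contact_force(): force on the tool from outside, world axes, zero at the start.
- robot.current_torque(): the same for the moment, N m.
- robot.current_finger_gap(): opening from 0.0 (shut) to 1.0 (fully open).
Only numpy, scipy, OpenCV 4.12 (cv2) and the standard library are available. Lean on these libraries where they do the work, as an engineer would, in place of code of your own. Each camera call takes 0.05 s, during which the arm holds its last target.

### The job

The tap is already started in the ready-cut but stiff thread of the round maple nut. Chase the thread: turn the tap half a turn clockwise (seen from above) and pause, a quarter turn back and pause, another half turn clockwise and pause, another quarter turn back and pause, then clockwise again until you feel the brass depth collar land on the nut; do not force it any farther. Let go of the tap and leave the tools lying round it where they are.

Things in the scene. Friction and masses are not known exactly. Their poses are not given: they have to be found in the camera images.
- jig: plywood board 120 x 150 x 18 mm, fixed to the bench, with two dark cheeks (tops 52 mm up, 4 mm high steel screw heads on them) that grip the round maple nut, 76 mm across, its top 60 mm above the bench, in its middle. Origin: centre of the board's underside, directly below the tap's axis. Its yaw and the direction of the tap's bar vary independently.
- tap (a joint): turn of the tap in the nut: about 0 at the start, grows clockwise seen from above (going in); 6.28 is one turn, in which it sinks 6 mm. It turns stiffly (0.12 N m either way) and stays where it is left. The brass collar lands on the nut at 5.2 to 6.3, different each time; the collar's measured height is too coarse to tell, so feel for it: the turning moment climbs several-fold within 0.1 rad.
- tap_grip (a point): centre of the tap wrench's dark steel middle block, on the tap's upright axis, 110 mm above the bench at the start. The block is 52 mm long (x axis, towards the red end), 22 mm wide between two flat upright faces (y axis; pinch here from above), 26 mm tall, with a 4 mm nub on top. Axes turn with the tap, z up. A round steel bar 13 mm thick runs along x to 92 mm each side.
- collar_face (a point): centre of the underside of the brass depth collar (36 mm round, 10 mm thick) locked on the tap's shank, 5 to 6 mm above the nut's face at the start; it turns and sinks with the tap and lands flat on the nut.
- nut_face (a point): centre of the nut's top face, 60 mm above the bench.
- red_end (a point): centre of the red sleeve (26 mm long, 17 mm thick) on one end of the bar, 79 mm from the tap's axis at the bar's height; the sleeve on the other end is black.
- spool_clamp_center (a point): loose bystander: wooden spool clamp standing upright, 35 mm round, 68 mm tall; the point is its centre, 34 mm up.
- sanding_block_center (a point): loose bystander: cork sanding block, 46 x 90 x 27 mm; the point is its centre.
- finger_plane_center (a point): loose bystander: small brass finger plane, 29 x 60 x 31 mm; the point is its centre.

How it is judged:
By the outcome, as a careful person would: the job done as asked, in the order asked, and still so for the second after the job is handed in, with the robot touching nothing.
It also fails if it takes over 72 s, if anything falls off the work surface, if the arm or the gripper's body presses on something with over 40 N, if the wrist force passes 120 N, or if a joint passes its speed limit or range.

## Working session

There is one attempt and no reset: what is moved stays moved. The work goes in short steps, each a Python script; the robot and the scene stay as the last script left them, time stands still between calls to the robot, and variables do not carry over. Pictures are saved under pics/ and viewed, and the job is handed in when it is done.

```bash
ls; mkdir -p pics; cat > h.py <<'E'
import numpy as np, cv2
from station import robot, fingers, vision, workorder, recognise
def save(name,fn):
    im=vision.grab_frame(name); cv2.imwrite('pics/'+fn,im[:,:,::-1]); return im
def cam(name):
    c=vision.calibration(name)
    return c
def ray(name,u,v,Ttool=None):
    c=cam(name);K=np.array(c['mtx']);k=c['k1']
    d=np.array([(u-K[0,2])/K[0,0],(v-K[1,2])/K[1,1]])
    s=d.copy()
    for _ in range(30): s=d/(1+k*(s@s))
    dc=np.array([s[0],-s[1],-1])
    if name=='wrist': T=Ttool@np.array(c['T_tool_cam'])
    else: T=np.linalg.inv(np.array(c['extrinsics']))
    return T[:3,3],T[:3,:3]@dc
def onz(name,u,v,z,Ttool=None):
    o,d=ray(name,u,v,Ttool); return o+d*(z-o[2])/d[2]
E
python3 - <<'E'
from h import *
print(robot.current_time_s())
for n in('scene','top'):
    save(n,n+'1.png')
    for l in('tap_grip','red_end','collar_face','jig','spool_clamp_center','sanding_block_center','finger_plane_center'):
        r=recognise(l,n); print(n,l,[(np.round(x['rect'],1).tolist(),round(x['p'],2)) for x in r[:2]])
for n in('scene','top'): print(np.linalg.inv(np.array(cam(n)['extrinsics']))[:3,3])
print(robot.current_time_s())
E
```

```text
pics
0.0
scene tap_grip [([268.6, 211.6, 42.3, 51.4], 0.83)]
scene red_end [([263.2, 211.2, 46.5, 56.3], 0.87)]
scene collar_face [([268.2, 210.7, 42.4, 56.3], 0.79)]
scene jig [([270.6, 227.5, 78.1, 94.8], 0.66), ([266.4, 210.6, 43.3, 53.9], 0.34)]
scene spool_clamp_center [([230.9, 188.3, 15.2, 23.6], 0.67)]
scene sanding_block_center [([272.5, 175.2, 18.6, 26.4], 0.95)]
scene finger_plane_center [([196.9, 203.2, 11.1, 12.5], 0.72)]
top tap_grip [([314.1, 194.6, 55.6, 74.6], 0.64)]
top red_end [([314.2, 194.0, 58.9, 73.8], 0.61)]
top collar_face []
top jig []
top spool_clamp_center [([219.6, 199.4, 16.3, 16.5], 0.67), ([313.9, 192.8, 61.9, 74.0], 0.37)]
top sanding_block_center [([212.4, 145.0, 42.3, 30.4], 0.89)]
top finger_plane_center [([213.5, 240.5, 23.6, 17.6], 0.74)]
[ 0.22224458 -0.84215652  0.59915855]
[ 0.41537114 -0.2209113   0.95479009]
0.8
```

```bash
python3 - <<'E'
from h import *
for n in('scene','top'):
    im=cv2.imread(f'pics/{n}1.png')[110:290,150:400]
    cv2.imwrite(f'pics/{n}1c.png',cv2.resize(im,None,fx=3.2,fy=3.2,interpolation=cv2.INTER_CUBIC)[:600,:800])
for z in(0.11,): print(onz('top',314.1,194.6,z))
for l,u,v,z in(('spool',219.6,199.4,.05),('sand',212.4,145,.0135),('plane',213.5,240.5,.0155)): print(l,onz('top',u,v,z))
E
```

```text
[ 0.49646199 -0.32510759  0.11      ]
spool [ 0.49303738 -0.12215554  0.05      ]
sand [ 0.62471509 -0.10056166  0.0135    ]
plane [ 0.40160605 -0.10465506  0.0155    ]
```

View pics/top1c.png

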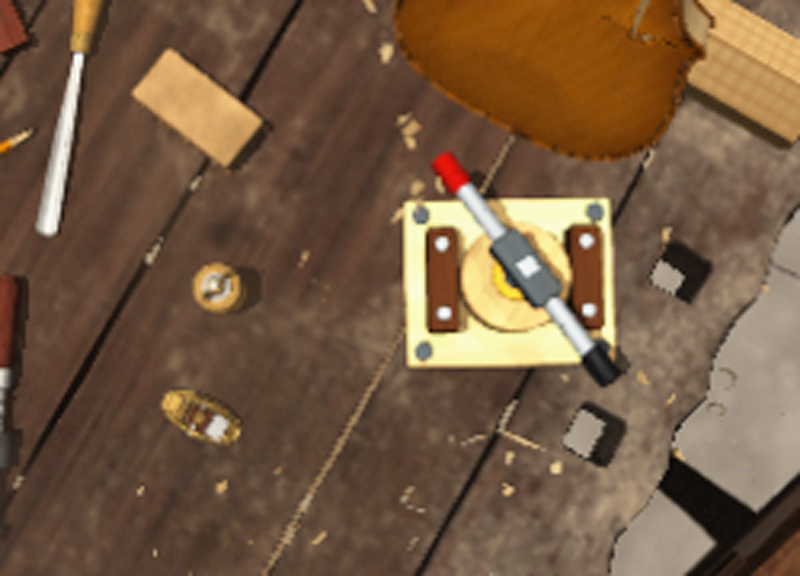

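View pics/scene1c.png

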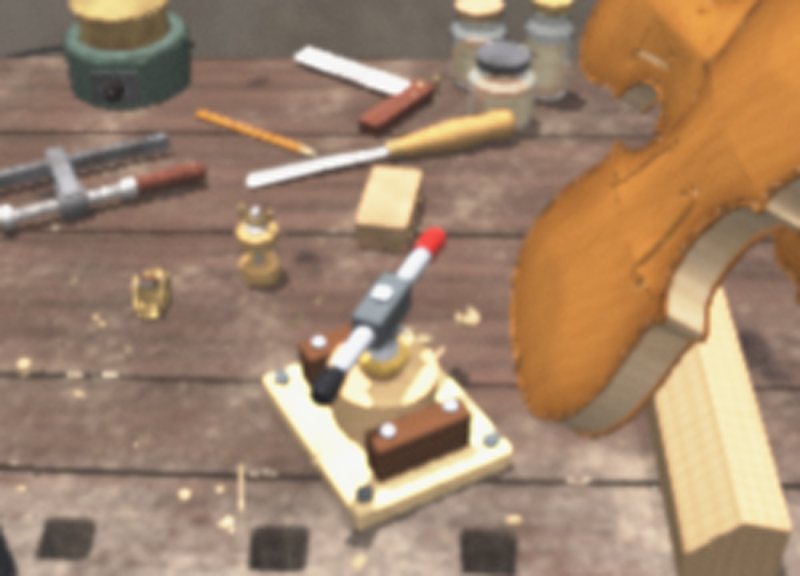

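View pics/top1.png

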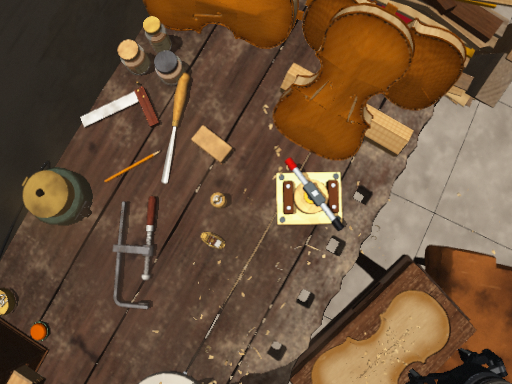

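```bash
python3 - <<'E'
from h import *
r=onz('top',291.2,164.1,.11);b=onz('top',338.1,223.1,.11)
c=(r+b)/2;d=r-b
th=np.degrees(np.arctan2(d[1],d[0]))
print(r,b,c,np.linalg.norm(d),th, onz('top',314.1,192.8,.125))
print(robot.current_eef_rot(),robot.current_torque(),robot.current_contact_force())
for yaw in np.arange(-180,180,30):
    q=robot.inverse_kinematics([c[0],c[1],.2],[180,0,yaw]); print(yaw,None if q is None else np.round(q,1))
print({k:np.round(v,3) for k,v in cam('wrist').items()})
E
```

```text
[ 0.56095828 -0.27847832  0.11      ] [ 0.43698183 -0.37360552  0.11      ] [ 0.49897006 -0.32604192  0.11      ] 0.15626690345026395 37.4990457992968 [ 0.49871225 -0.32333204  0.125     ]
[ 1.79996347e+02 -4.15850590e-04  2.03356517e+01] [-0.01254569  0.00817771  0.03466303] [-0.79148835 -0.06731457  0.18903075]
-180 [ 53.6  28.4 -32.9  82.5  15.6  73.7 109.5]
-150 [ 68.9  38.  -61.8  81.9  33.4  79.8 126.6]
-120 [  23.1   25.    12.1   83.8   -5.3   71.8 -174.2]
-90 [  26.6   24.8    7.1   83.7   -3.1   71.7 -146. ]
-60 [  29.9   24.8    2.4   83.5   -1.1   71.7 -117.6]
-30 [ 33.4  24.9  -2.7  83.4   1.2  71.7 -89.4]
0 [ 36.2  25.1  -6.7  83.2   3.   71.8 -60.8]
30 [ 38.7  25.3 -10.4  83.1   4.7  72.  -32.1]
60 [ 41.8  25.7 -15.   83.    6.8  72.2  -3.8]
90 [ 44.9  26.2 -19.5  82.8   8.9  72.4  24.6]
120 [ 47.9  26.8 -24.   82.7  11.1  72.8  52.9]
150 [ 50.5  27.5 -28.   82.6  13.1  73.1  81.4]
{'mtx': array([[290.945,   0.   , 253.217],
       [  0.   , 290.945, 193.95 ],
       [  0.   ,   0.   ,   1.   ]]), 'k1': np.float64(-0.05), 'T_tool_cam': array([[ 0.001,  0.96 ,  0.28 ,  0.072],
       [ 1.   , -0.001, -0.001, -0.   ],
       [-0.   ,  0.28 , -0.96 , -0.124],
       [ 0.   ,  0.   ,  0.   ,  1.   ]])}
```

```bash
python3 - <<'E'
from h import *
for (u,v),(a,b) in [((310.3,199),(337.5,159.4)),((310.3,199),(325,158)),((315,225),(345,158))]:
    o,d=ray('scene',u,v);p,e=ray('top',a,b)
    A=np.stack([d,-e],1);t=np.linalg.lstsq(A,p-o,rcond=None)[0]
    print(o+d*t[0],p+e*t[1])
c=[.499,-.325]
q=np.array(robot.inverse_kinematics([c[0],c[1],.23],[180,0,-60]));q[6]+=277.5-360*0
print(q)
robot.move_j(q.tolist())
print(robot.current_tool_pos(),robot.current_eef_rot(),robot.current_time_s())
save('wrist','w1.png'); save('scene','s2.png')
E
```

```text
[ 0.56832837 -0.37230478  0.13817356] [ 0.56527535 -0.37086451  0.13734949]
[ 0.58222381 -0.35343999  0.11966478] [ 0.57211815 -0.34857837  0.11703311]
[ 0.57035641 -0.39345774  0.08268213] [ 0.5778929  -0.39688604  0.08478342]
[ 30.06596751  23.72333806   1.97595806  80.84701998  -0.8211983
  75.44362332 159.58147786]
[ 0.49858871 -0.32558693  0.23003605] [-1.79991572e+02 -2.13870627e-02 -1.42574385e+02] 3.1917
```

View pics/w1.png

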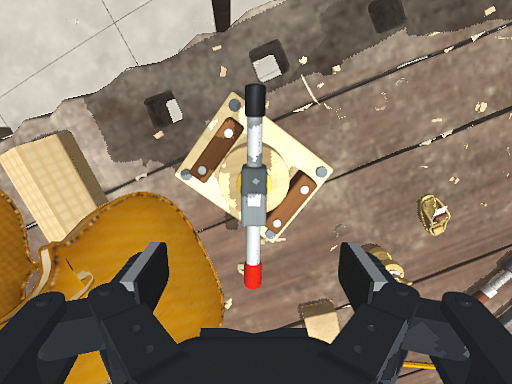

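View pics/s2.png

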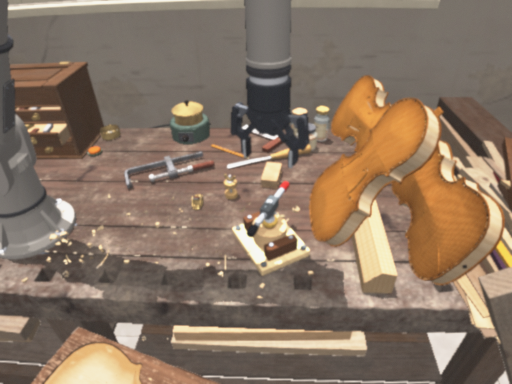

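```bash
cat >> h.py <<'E'
from scipy.spatial.transform import Rotation as R
def tool(p,e):
    T=np.eye(4);T[:3,:3]=R.from_euler('xyz',e,degrees=True).as_matrix();T[:3,3]=p;return T
E
python3 - <<'E'
from h import *
p=robot.current_tool_pos();e=robot.current_eef_rot();T=tool(p,e)
w=cv2.imread('pics/w1.png');t=cv2.imread('pics/top1.png')
# tap estimates
for nm,(u,v),z in(('red',(253,275),.11),('blk',(255,100),.11),('blk centre',(254.5,181),.123)): print(nm,onz('wrist',u,v,z,T))
def mask(im):
    h=cv2.cvtColor(im,cv2.COLOR_BGR2HSV); m=cv2.inRange(h,(8,150,60),(20,255,255)); m=cv2.morphologyEx(m,cv2.MORPH_CLOSE,np.ones((7,7)))
    n,l,s,_=cv2.connectedComponentsWithStats(m); return l,s,n
for name,im,TT,seed in(('top',t,None,(330,140)),('wrist',w,T,(160,225)),):
    l,s,n=mask(im); k=l[seed[1],seed[0]]; print(name,k,s[k])
    m=(l==k).astype(np.uint8)
    cs=max(cv2.findContours(m,0,cv2.CHAIN_APPROX_NONE)[0],key=len)[:,0,:]
    for z in(0,.03,.06,.09,.12,.15):
        P=np.array([onz(name,u,v,z,TT) for u,v in cs[::3]])
        d=P[:,:2]-[.4985,-.3255]; r=np.hypot(*d.T); a=np.degrees(np.arctan2(d[:,1],d[:,0]))
        print(z,'minr',round(r.min(),3),'ang',round(a[r.argmin()]),[ (x,round(r[abs(a-x)<5].min(),3)) for x in(-30,-15,0,15,30,45) if (abs(a-x)<5).any()])
E
```

```text
red [ 0.56378839 -0.27571204  0.11      ]
blk [ 0.43620286 -0.37145005  0.11      ]
blk centre [ 0.48709842 -0.33290803  0.123     ]
top 1 [  142     0   334   161 24205]
0 minr 0.105 ang -17 [(-30, np.float64(0.106)), (-15, np.float64(0.105)), (0, np.float64(0.113)), (15, np.float64(0.132)), (30, np.float64(0.482)), (45, np.float64(0.537))]
0.03 minr 0.098 ang -20 [(-30, np.float64(0.1)), (-15, np.float64(0.098)), (0, np.float64(0.104)), (15, np.float64(0.126)), (30, np.float64(0.194)), (45, np.float64(0.52))]
0.06 minr 0.091 ang -19 [(-30, np.float64(0.092)), (-15, np.float64(0.091)), (0, np.float64(0.098)), (15, np.float64(0.114)), (30, np.float64(0.162)), (45, np.float64(0.503))]
0.09 minr 0.085 ang -17 [(-30, np.float64(0.085)), (-15, np.float64(0.085)), (0, np.float64(0.09)), (15, np.float64(0.103)), (30, np.float64(0.147)), (45, np.float64(0.487))]
0.12 minr 0.078 ang -20 [(-30, np.float64(0.081)), (-15, np.float64(0.078)), (0, np.float64(0.084)), (15, np.float64(0.094)), (30, np.float64(0.126)), (45, np.float64(0.47))]
0.15 minr 0.071 ang -18 [(-30, np.float64(0.074)), (-15, 
[... 287 characters left out ...]
np.float64(0.205))]
0.03 minr 0.097 ang -23 [(-30, np.float64(0.098)), (-15, np.float64(0.097)), (0, np.float64(0.103)), (15, np.float64(0.124)), (30, np.float64(0.181))]
0.06 minr 0.084 ang -16 [(-30, np.float64(0.085)), (-15, np.float64(0.084)), (0, np.float64(0.091)), (15, np.float64(0.109)), (30, np.float64(0.167))]Traceback (most recent call last):
  File "<stdin>", line 14, in <module>
  File "h.py", line 18, in onz
    o,d=ray(name,u,v,Ttool); return o+d*(z-o[2])/d[2]
        ~~~^^^^^^^^^^^^^^^^
  File "h.py", line 9, in ray
    c=cam(name);K=np.array(c['mtx']);k=c['k1']
  File "h.py", line 6, in cam
    c=vision.calibration(name)
ValueError: time passes only in moves, steps and waits
```

```bash
python3 - <<'E'
from h import *
im=cv2.imread('pics/w1.png')
cv2.imwrite('pics/w1c.png',cv2.resize(im[75:300,205:305],None,fx=2.6,fy=2.6,interpolation=cv2.INTER_CUBIC))
T=tool(robot.current_tool_pos(),robot.current_eef_rot())
h=cv2.cvtColor(im,cv2.COLOR_BGR2HSV)
m=(((h[...,0]<8)|(h[...,0]>172))&(h[...,1]>170)&(h[...,2]>90)); m[:250]=0;m[:,:235]=0;m[:,275:]=0
ys,xs=np.nonzero(m); print('red',xs.min(),xs.max(),ys.min(),ys.max(),xs.mean(),ys.mean())
k=(im.max(2)<60); k[:75]=0;k[125:]=0;k[:,:240]=0;k[:,272:]=0
y2,x2=np.nonzero(k); print('blk',x2.min(),x2.max(),y2.min(),y2.max(),x2.mean(),y2.mean())
r=onz('wrist',xs.mean(),ys.mean(),.113,T);b=onz('wrist',x2.mean(),y2.mean(),.113,T)
d=r-b;print(r,b,(r+b)/2,np.linalg.norm(d),np.degrees(np.arctan2(d[1],d[0])))
E
```

```text
red 244 261 262 288 252.27226463104327 275.75063613231555
blk 245 268 80 116 254.83499005964214 100.15506958250496
[ 0.56336696 -0.27689773  0.113     ] [ 0.43645662 -0.37144049  0.113     ] [ 0.49991179 -0.32416911  0.113     ] 0.158254762954944 36.68452810172906
```

View pics/w1c.png

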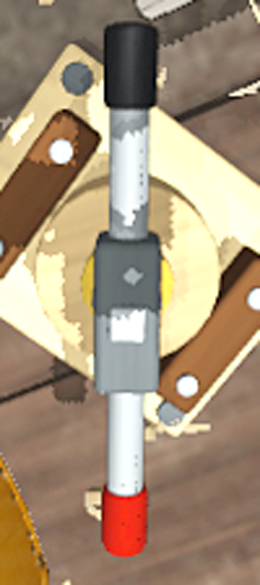

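```bash
python3 - <<'E'
from h import *
C=[.4996,-.3247]; yaw=36.9-180
fingers.gripper_to(0.65)
print(robot.line_to([*C,.16],[180,0,yaw],velocity=.12))
print(robot.line_to([*C,.108],velocity=.06,f_stop=12))
print(robot.current_joint_positions(),robot.current_contact_force(),robot.current_torque())
fingers.gripper_to(0.0,force=70)
print(robot.current_finger_gap(),robot.current_contact_force(),robot.current_torque(),robot.current_tool_pos(),robot.current_eef_rot(),robot.current_time_s())
save('scene','s3.png')
E
```

```text
False
False
[ 30.13775275  29.31251905   1.77163479  90.23301925  -0.99858963
  60.41058326 159.07725363] [0.28844644 0.20575831 0.35907794] [-0.01672782 -0.00034372 -0.05039547]
0.24787489447251296 [-1.31423164  0.85520963  4.97666206] [ 0.3394333   0.32775396 -0.02193715] [ 0.49977228 -0.3247177   0.10887785] [-1.79968641e+02  2.15559419e-02 -1.43101552e+02] 5.875
```

```bash
python3 - <<'E'
import cv2
im=cv2.imread('pics/s3.png')[120:300,190:340]
cv2.imwrite('pics/s3c.png',cv2.resize(im,None,fx=3.2,fy=3.2,interpolation=cv2.INTER_CUBIC))
E
```

```text
(no output)
```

View pics/s3c.png

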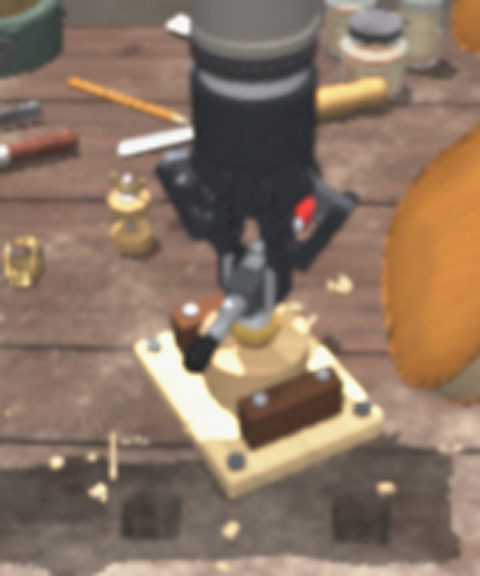

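```bash
cat >> h.py <<'E'
import json
def rep(m=''):
    print(m,'t',round(robot.current_time_s(),2),'q7',round(robot.current_joint_positions()[6],2),'z',round(robot.current_tool_pos()[2],4),'yaw',round(robot.current_eef_rot()[2],2),'F',np.round(robot.current_contact_force(),1),'M',np.round(robot.current_torque(),3))
# state: command joint base, phi, z
def turn(q,d):
    """q: commanded joints; d: deg clockwise. returns new commanded joints"""
    p=robot.current_tool_pos();e=robot.current_eef_rot()
    a=np.array(robot.inverse_kinematics(list(p),list(e)))
    b=np.array(robot.inverse_kinematics([p[0],p[1],p[2]-.006*d/360],list(e)))
    n=np.array(q)+(b-a); n[6]=q[6]-d
    robot.move_j(n.tolist()); return n
E
python3 - <<'E'
from h import *
q=np.array(robot.current_joint_positions()); rep('start')
q=turn(q,180); rep('+180'); robot.pause(.8); rep()
json.dump(q.tolist(),open('q.json','w'))
E
```

```text
start t 5.92 q7 159.07 z 0.1089 yaw -143.1 F [-1.7  1.8  4.9] M [ 0.292  0.42  -0.021]
+180 t 8.57 q7 -20.91 z 0.1059 yaw 36.88 F [-3.3 -0.9  4.3] M [-0.086  0.835  0.067]
 t 9.38 q7 -20.92 z 0.1059 yaw 36.87 F [-5.1 -2.8  4.2] M [-0.208  1.131  0.085]
```

```bash
python3 - <<'E'
from h import *
q=json.load(open('q.json'))
for d in(-90,180,-90):
    q=turn(q,d); rep(d); robot.pause(.8); rep()
json.dump(list(q),open('q.json','w'))
save('top','t4.png'); save('scene','s4.png')
E
```

```text
-90 t 10.78 q7 69.03 z 0.1074 yaw 126.84 F [-4.1 -1.7  2.7] M [-0.565  0.894 -0.062]
 t 11.57 q7 69.07 z 0.1074 yaw 126.88 F [-2.3 -3.7  1.9] M [-0.956  0.782 -0.136]
180 t 14.22 q7 -110.9 z 0.1044 yaw -53.07 F [-3.7 -3.3  4. ] M [-0.648  1.151  0.094]
 t 15.03 q7 -110.9 z 0.1044 yaw -53.07 F [-4.2 -3.5  3.8] M [-0.612  1.086  0.052]
-90 t 16.43 q7 -20.92 z 0.1059 yaw 36.87 F [-4.  -4.3  2.6] M [-0.784  1.032 -0.041]
 t 17.23 q7 -20.92 z 0.1059 yaw 36.87 F [-5.1 -3.8  3.3] M [-0.873  1.024 -0.024]
```

```bash
python3 - <<'E'
from h import *
q=np.array(json.load(open('q.json')))
fingers.gripper_to(0.65); rep('open')
p=robot.current_tool_pos()
print(p)
robot.line_to([p[0],p[1],.175],velocity=.12); rep('up')
j=np.array(robot.current_joint_positions()); j[6]=159.07; robot.move_j(j.tolist()); rep('rot')
T=tool(robot.current_tool_pos(),robot.current_eef_rot())
im=save('wrist','w5.png')
json.dump([T.tolist(),list(p)],open('T5.json','w'))
E
```

```text
open t 17.75 q7 -20.92 z 0.1058 yaw 36.98 F [-1.1  0.5 -0.4] M [ 0.048  0.016 -0.003]
[ 0.5006223  -0.32343477  0.10575264]
up t 18.48 q7 -21.16 z 0.1743 yaw 36.89 F [ 0.8  0.4 -0.2] M [-0.009 -0.038  0.029]
rot t 21.12 q7 159.06 z 0.1742 yaw -142.89 F [-0.3 -0.1 -0.2] M [-0.009  0.045  0.034]
```

View pics/w5.png

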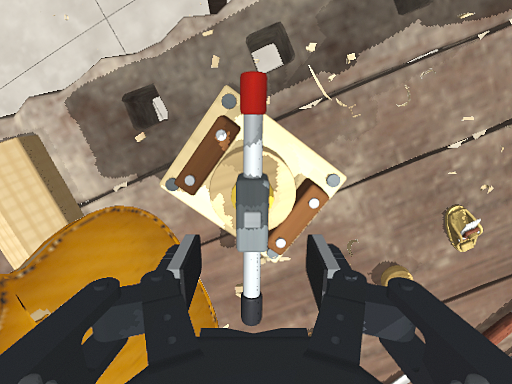

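```bash
python3 - <<'E'
from h import *
T,p=json.load(open('T5.json'))
robot.line_to([.4997,-.3246,.1055],[180,0,-143.0],velocity=.1,f_stop=12); rep('down')
fingers.gripper_to(0.0,force=70); rep('grip'); print(robot.current_finger_gap())
q=np.array(robot.current_joint_positions())
q=turn(q,105); rep('105')
for i in range(4):
    q=turn(q,2); rep(i)
json.dump(list(q),open('q.json','w'))
E
```

```text
down t 22.02 q7 159.18 z 0.1061 yaw -143.0 F [0.6 0.5 0.9] M [-0.013 -0.009  0.016]
grip t 22.44 q7 159.17 z 0.1068 yaw -143.0 F [-1.8  2.2  5.5] M [ 0.366  0.366 -0.079]
0.24680401004546038
105 t 24.05 q7 54.21 z 0.1052 yaw 111.99 F [-0.6 -1.9  0.8] M [-0.583  0.327  0.072]
0 t 24.3 q7 52.21 z 0.1052 yaw 109.98 F [-0.8 -3.9  1.3] M [-0.76   0.412 -0.089]
1 t 24.55 q7 50.22 z 0.1052 yaw 107.99 F [-1.7 -3.8  0. ] M [-0.973  0.427 -0.107]
2 t 24.8 q7 48.22 z 0.1051 yaw 105.99 F [-2.5 -5.2  0.7] M [-1.067  0.525 -0.083]
3 t 25.05 q7 46.21 z 0.1051 yaw 103.99 F [-3.2 -5.5  1.8] M [-1.068  0.565 -0.089]
```

```bash
python3 - <<'E'
from h import *
q=np.array(json.load(open('q.json')))
def s(n=5):
    o=[]
    for _ in range(n):
        robot.pause(.03); o.append((robot.current_torque()[2],robot.current_joint_torque()[6]))
    return np.round(np.mean(o,0),3),np.round(np.std(o,0),3)
print(s())
for i in range(3):
    q=turn(q,2); print(round(robot.current_joint_positions()[6],2),s(),round(robot.current_time_s(),2))
json.dump(list(q),open('q.json','w'))
save('scene','s6.png');save('top','t6.png')
E
python3 - <<'E'
import cv2,numpy as np
a=cv2.imread('pics/s6.png')[120:300,190:340]; b=cv2.imread('pics/t6.png')[130:280,240:390]
cv2.imwrite('pics/s6c.png',np.hstack([cv2.resize(a,(400,480)),cv2.resize(b,(400,480))]))
E
```

```text
(array([-0.115,  0.097]), array([0.009, 0.001]))
44.21 (array([-0.116,  0.097]), array([0.025, 0.001])) 25.63
42.21 (array([-0.112,  0.097]), array([0.037, 0.001])) 26.05
40.22 (array([-0.09 ,  0.097]), array([0.044, 0.001])) 26.47
```

View pics/s6c.png

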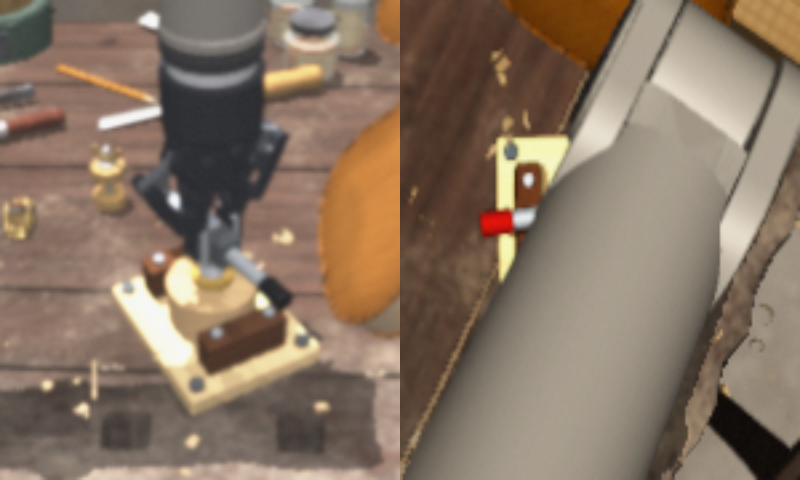

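```bash
cat > feel.py <<'E'
from h import *
q=np.array(json.load(open('q.json')))
def s(n=4):
    o=[]
    for _ in range(n):
        robot.pause(.02); o.append((robot.current_torque()[2],robot.current_joint_torque()[6]))
    return np.round(np.mean(o,0),3)
st=2; tot=0
while tot<76 and robot.current_time_s()<58:
    q=turn(q,st); tot+=st; v=s()
    print(299+tot,round(robot.current_joint_positions()[6],2),round(robot.current_tool_pos()[2],4),v,round(robot.current_time_s(),2),flush=True)
    json.dump(list(q),open('q.json','w'))
    m=max(abs(v[0]),abs(v[1]))
    if m>.38: print('LANDED');break
    st=1 if m>.17 else 2
E
python3 feel.py
```

```text
301 38.22 0.1049 [-0.109  0.095] 26.88
303 36.22 0.1049 [-0.099  0.095] 27.2
305 34.22 0.1049 [-0.098  0.095] 27.52
307 32.22 0.1048 [-0.106  0.096] 27.83
309 30.22 0.1048 [-0.112  0.096] 28.15
311 28.22 0.1048 [-0.096  0.096] 28.47
313 26.22 0.1047 [-0.109  0.096] 28.78
315 24.26 0.1047 [ 0.152 -0.17 ] 29.1
317 22.35 0.1047 [ 0.763 -0.771] 29.42
LANDED
```

```bash
python3 - <<'E'
from h import *
rep('before')
fingers.gripper_to(0.65); rep('open')
p=robot.current_tool_pos()
robot.line_to([p[0],p[1],.24],velocity=.12); rep('up')
save('wrist','w7.png');save('scene','s7.png')
T=tool(robot.current_tool_pos(),robot.current_eef_rot())
a=cv2.imread('pics/s7.png')[140:280,200:320]
cv2.imwrite('pics/s7c.png',cv2.resize(a,None,fx=4.2,fy=4.2,interpolation=cv2.INTER_CUBIC))
E
```

```text
before t 29.42 q7 22.35 z 0.1047 yaw 80.2 F [-3.4 -5.   1.9] M [-1.044  0.762  0.73 ]
open t 29.84 q7 22.18 z 0.1045 yaw 80.07 F [-0.2 -0.2  0.3] M [-0.016 -0.071 -0.008]
up t 31.12 q7 21.92 z 0.239 yaw 79.99 F [-0.1 -0.9 -0.6] M [0.096 0.02  0.007]
```

View pics/w7.png

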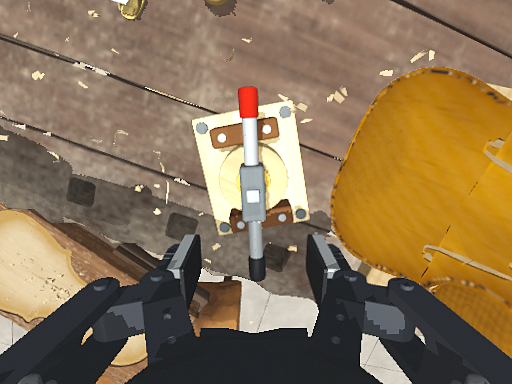

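View pics/s7c.png

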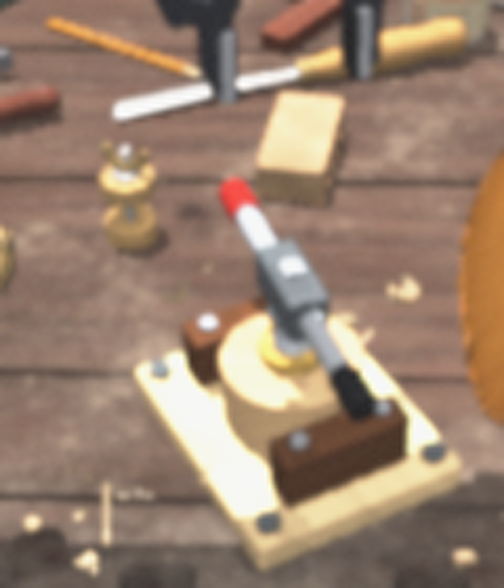

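```bash
python3 - <<'E'
from h import *
T=tool(robot.current_tool_pos(),robot.current_eef_rot())
r=onz('wrist',248.5,102,.107,T);b=onz('wrist',258,268,.107,T);d=r-b
print(np.degrees(np.arctan2(d[1],d[0])),np.linalg.norm(d),(r+b)/2)
r=onz('wrist',248.5,102,.107,T)
save('top','t7.png')
for l in('spool_clamp_center','sanding_block_center','finger_plane_center'):
    x=recognise(l,'top'); print(l,[(np.round(y['rect'],1).tolist(),round(y['p'],2)) for y in x[:1]])
E
```

```text
83.21384273321011 0.157864972674715 [ 0.50099628 -0.32396314  0.107     ]
spool_clamp_center [([219.6, 199.7, 14.7, 13.7], 0.66)]
sanding_block_center [([212.8, 145.4, 36.7, 32.4], 0.82)]
finger_plane_center [([212.3, 238.5, 23.3, 12.8], 0.6)]
```

```bash
python3 - <<'E'
from h import *
rep(); workorder.close_job(); print('closed')
E
```

```text
t 31.42 q7 21.92 z 0.2396 yaw 79.99 F [ 0.5 -0.4  0. ] M [ 0.01  -0.043 -0.007]
the job is handed in; nothing more can be done
closed
```

I chased the thread as asked, felt the collar land, and handed the job in at about 31 s with the gripper open and clear above the tap. I turned the tap +180°, −90°, +180° and −90°, pausing about 0.8 s after each. I then re-gripped the block half a turn round and turned clockwise, the last part in 2° steps.

- **Collar landing:** the moment stayed near 0.1 N m until about 313° of gripper turn (5.5 rad), which is inside the 5.2–6.3 range. It then rose to 0.76 N m within 4°, and I stopped there and let go. My stop threshold was 0.38 N m, so the last 2° step went past it.
- **Moment sign:** during the fine steps the moment read about −0.1 N m, the opposite sign to the resistance felt at landing. I took this to be residual twist in the grip and did not resolve it.
- **Final tap angle:** the last wrist picture puts the bar at about 314° of turn, against 317° for the gripper. The 3° difference is probably twist in the grip or the tap springing back. I did not re-feel the collar after letting go. In the scene picture it looks seated on the nut.
- **Bystanders:** the spool clamp and sanding block showed within 0.5 pixel of where they started. The finger plane showed within about 2 pixels, with low detection confidence. Wrist readings during the work stayed within about 8 N.

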